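# Line up the filter panel's fasteners and hold the panel shut

### The job

The hinged metal access panel on the blue filter housing stands slightly open because its two orange quarter-turn fasteners are turned out of line. Turn both fasteners until the slot along each one lines up with the pair of black marks on the panel and let go of them; then press the panel down on its black rubber pad until it sits flush on the frame, and finish while still holding it pressed shut there. Press firmly but do not force it, and leave everything else on the bench where it stands.

Things in the scene. Friction and masses are not known exactly. Their poses are not given: they have to be found in the camera images.
- housing: fixed blue filter housing, 320 x 300 mm, frame top 120 mm above the bench. Origin: centre of its underside, z up, front to its -x. A 6 mm aluminium panel, 217 x 270 mm, covers its front part: hinge along y at x = +60 mm, free edge at x = -160 mm. On the fixed deck behind the hinge stand a tin (y = -85 mm) and an 84 mm wide, 35 mm high duct collar (y = +75 mm).
- panel (a joint): panel's opening in rad: 0 = flush on the frame; springs push it open to its stop at 0.075, where it waits (fasteners 13 mm higher than when shut). With a fastener more than about 0.25 rad out of line a tongue strikes a rail and the panel stops at about 0.045. At the pad it takes about 6 N to start and 8 N to hold shut; let go, it springs open.
- wing_left (a joint): angle in rad of the left (+y) fastener about its axis (normal to the panel), counterclockwise from above positive: at 0 its bar and slot lie along the housing's x axis, in line with the marks. Starts between 0.6 and 1.5, turns freely past 0 (stops at -1.65 and 1.65), stays where it is left (friction 0.07 N m).
- wing_right (a joint): the same for the right (-y) fastener; starts between -1.5 and -0.6.
- left_grip (a point): on the left fastener's axis at the height to grip: 30 mm above the panel, at x = -110, y = +85 mm of the housing. The fastener is an upright orange bar, 60 mm long, 14 mm wide, from 6 to 42 mm above the panel, on a 26 mm steel boss, with a black slot line along its top. The point's x axis lies along the bar. Its two black marks lie on the panel 33 to 48 mm either side of the axis.
- right_grip (a point): the same point of the right fastener, at y = -85 mm in the housing's frame.
- press_pad: black rubber pad fixed on the panel midway between the fasteners, 40 mm (housing x) by 50 mm (housing y), 6 mm thick, giving about 1 mm under 10 N; origin at the centre of its underside. The panel is to be pressed here.
- pad_top (a point): centre of the top face of the rubber pad.
- tin: bystander: round labelled tin, 54 mm wide, 50 mm high, standing on the housing's rear deck; origin at its underside
- bottle: bystander: white plastic bottle, 60 mm wide, 150 mm high, beside the housing's left side; origin at its underside
- mould_a: bystander: plywood mould half, 190 x 55 x 45 mm, beside the housing's right side; origin at its underside
- mould_b: bystander: the other plywood mould half, same size, further right; origin at its underside
- screwdriver: bystander: screwdriver lying in front of the housing
- tray: bystander: empty white plastic tray, 300 x 220 x 60 mm, on the left; origin at its underside
- jar: bystander: jar with a paper label, 70 mm wide, 90 mm high, to the right; origin at its underside

How it is judged:
By the outcome, as a careful person would: the job done as asked, in the order asked, and still so for the second after the job is handed in, while the arm keeps its last pose, push and grip.
It also fails if it takes over 64 s, if anything falls off the work surface, if the arm or the gripper's body presses on something with over 40 N, if the wrist force passes 120 N, or if a joint passes its speed limit or range.

### The arm

A 6-joint arm with a two-finger parallel gripper is mounted at the origin on the work surface. World frame = base frame: x ahead of the robot, y to its left, z up, the work surface at z = 0. Lengths are in mm, angles in rad, forces in N, time in s.
With the tool pointing down it reaches from about 275 to 1000 mm from the base axis. Payload 8.4 kg.
Tool frame: the origin (TCP) lies at the very end of the fingers, on their centre line; the grasp point (between the pads) lies 19 mm behind it (r.pinch_z is the distance from the TCP to the grasp point, in mm); z points along the fingers, y is the direction in which the jaws open and shut (so a half turn about z gives the same grasp; the last joint's range is limited). The gripper opens to 85 mm and grips with 20 to 120 N. Pads are 22 mm wide; open, the fingers measure 114 mm over their backs; the gripper's body (76 mm by 85 mm) begins 54 mm behind the grasp point. The pads swing forward as they close: fully open they stand 13 mm farther back than shut.
Start: joints at [-0.002, 0.353, 1.633, -0, 1.155, -0.002], TCP at [625.002, -0, 231.281] pointing down, gripper open.
Joint ranges: [-2.63, 2.63], [-0.92, 2.1], [0.06, 2.66], [-1.3, 4.44], [0, 2.69], [-3.02, 3.02]. Speed limits (rad/s): [2.22, 2.22, 2.79, 3.14, 3.14, 3.14].

### API

Orientations are given as [roll, pitch, yaw] about the fixed x, y, z axes, in that order (R = Rz(yaw) Ry(pitch) Rx(roll)).
In Python, from rig import r, optics gives the robot as it stands.
- The arm moves only by the shell command python3 -m creep 'ROWS' [FORCE]. ROWS is JSON, a list of rows, each an object with "dp": the shift along the tool's x, y, z in mm, a list of three; "angular": the turn, a rotation vector about the tool's x, y, z in rad, a list of three; "fingers": the finger opening in mm, from 0 to 85.4. In form: [{"dp": [dx, dy, dz], "angular": [wx, wy, wz], "fingers": fingers}, ...]. A call has 1 to 5 rows; each row is the pose to reach, as a shift and turn from the pose commanded when the call began, along the tool's axes at that moment; what a row does not reach only later rows make up. A row lasts 1/12 s, in which the tool goes at most 41.7 mm and 7.16 degrees, less where a joint would pass 70% of its speed; a pose out of reach is approached as far as the arm can. A call with a gripper value outside its range is refused whole. The fingers move at their own pace and stop on an object; FORCE is the grip in N (left out, the last holds). Time passes only in rows, so rows that repeat a pose let the fingers close. It gives the time, the measured TCP pose, the force and the opening at its end, in the units of the state.
- r.sense(): the state, without advancing time (a new reading comes with each control period).
- optics.grab_frame(name): name is "scene" or "side" or "wrist"; returns the picture (400x640x3 uint8, blue, green, red); there is no depth.
- optics.camera_params(name): a dict with "fx", "fy", "cx", "cy" (pixels), "eye" and "rotation" of the camera in the world; the wrist camera has in their place "T_tool_cam" (4x4, takes a point from camera to tool coordinates, whose origin is the TCP and whose axes are the flange's). Camera axes: x right, y up, looking along -z (the intrinsics and any distortion apply to the point x, -y, -z); pixel columns grow to the right and rows downward; lengths in mm; the calibration is good to about 2 mm. A picture is of the moment at which its call begins: read the wrist's pose just before it. camera_params takes no time and is no camera call.
- r.sign_off(): hands the job in, once; it reports no verdict.
The state is a dict: "clock": time; "qpos": joint angles; "qvel": joint speeds; "joint_efforts": joint torques, N m; "eef_pos": TCP position; "tcp_rot": TCP orientation; "contact_force": force on the tool from outside, world axes, zero at the start; "wrist_torque": the same for the moment, N m; "opening": opening from 0.0 (shut) to 1.0 (fully open).
Only numpy, scipy, OpenCV 4.12 (cv2) and the standard library are available. Lean on these libraries where they do the work, as an engineer would, in place of code of your own. Each camera call takes 0.05 s, during which the arm holds its last target.

## Working session

There is one attempt and no reset: what is moved stays moved. The work goes in short steps, Python scripts to look and compute and a shell command to move; the robot and the scene stay as the last step left them, time stands still between calls to the robot, and variables do not carry over. Pictures are saved under pics/ and viewed, and the job is handed in when it is done.

```bash
ls; mkdir -p pics
python3 - <<'E'
from rig import r, optics
import cv2
print(r.sense()); print(r.pinch_z)
for n in ["scene","side","wrist"]:
    im=optics.grab_frame(n); cv2.imwrite(f"pics/{n}0.png",im); print(n,optics.camera_params(n))
E
```

```text
pics
{'clock': 0.0, 'qpos': array([-2.38766328e-03,  3.53658354e-01,  1.63413317e+00,  6.39002272e-06,
        1.15518959e+00, -2.40222923e-03]), 'qvel': array([0.00016657, 0.00092288, 0.00046119, 0.0001749 , 0.0010677 ,
       0.00070764]), 'joint_efforts': array([-2.03471049e-03, -6.05236173e+01, -3.42063046e+01, -2.62302356e-04,
        9.48130677e-03,  3.61521288e-06]), 'eef_pos': array([6.24527311e+02, 1.08439629e-02, 2.30555714e+02]), 'tcp_rot': array([-3.14020421e+00, -9.17783829e-06,  1.57080830e+00]), 'contact_force': array([-0.0639154 ,  0.1109924 , -0.64571274]), 'wrist_torque': array([-0.00450643, -0.0258652 ,  0.00875797]), 'opening': 0.9988193866237459}
18.700000000000003
scene {'fx': 366.0993296121552, 'fy': 366.0993296121552, 'cx': 313.0391738528274, 'cy': 197.51567748463515, 'eye': array([1274.17935019,  178.36241852, 1217.66182487]), 'rotation': array([ 0.58005445, -0.0073157 ,  1.81487179])}
side {'fx': 472.794535482986, 'fy': 472.794535482986, 'cx': 322.4682521956498, 'cy': 204.96036911558278, 'eye': array([-129.58845188, -947.59155381, 1336.97860084]), 'rotation': array([ 0.77467815,  0.00987438, -0.65783527])}
wrist {'fx': 315.2752205958951, 'fy': 315.2752205958951, 'cx': 315.26077625968384, 'cy': 201.06357275284887, 'T_tool_cam': array([[ 1.18903975e-03,  9.48266680e-01,  3.17472661e-01,
         8.17048855e+01],
       [ 9.99998107e-01, -1.61657741e-03,  1.08327122e-03,
        -1.23171712e-01],
       [ 1.54044913e-03,  3.17470772e-01, -9.48266806e-01,
        -1.42901357e+02],
       [ 0.00000000e+00,  0.00000000e+00,  0.00000000e+00,
         1.00000000e+00]])}
```

View pics/scene0.png

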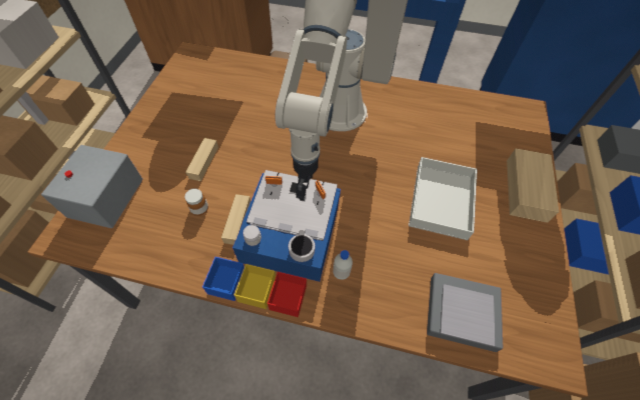

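View pics/side0.png

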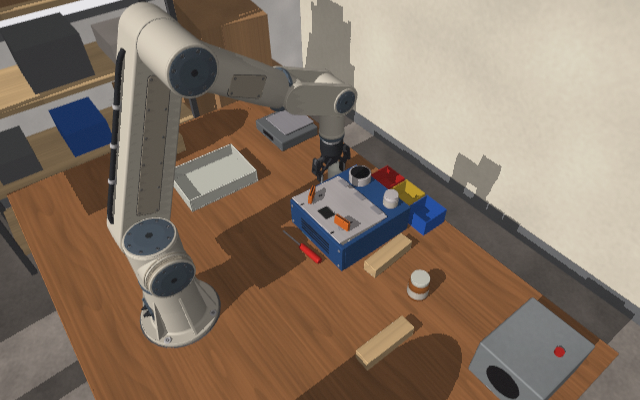

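View pics/wrist0.png

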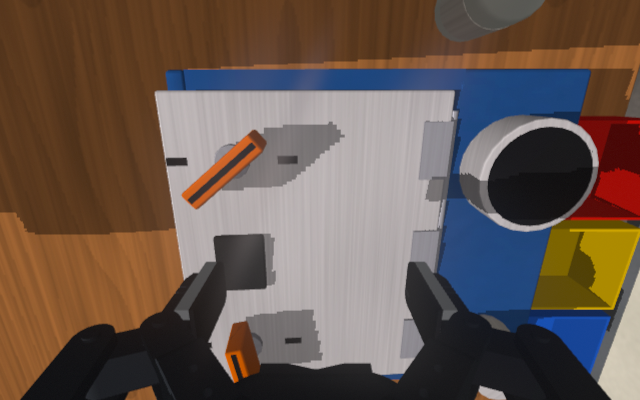

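Run:
```python
import cv2
im=cv2.imread("pics/wrist0.png")
cv2.imwrite("pics/z0.png",cv2.resize(im[80:390,150:350],None,fx=3.8,fy=1.9*1,interpolation=cv2.INTER_CUBIC)) if 0 else None
cv2.imwrite("pics/za.png",cv2.resize(im[85:225,150:350],None,fx=4,fy=4,interpolation=cv2.INTER_CUBIC))
cv2.imwrite("pics/zb.png",cv2.resize(im[225:390,150:350],None,fx=3.6,fy=3.6,interpolation=cv2.INTER_CUBIC))
```

```text
(no output)
```

View pics/za.png

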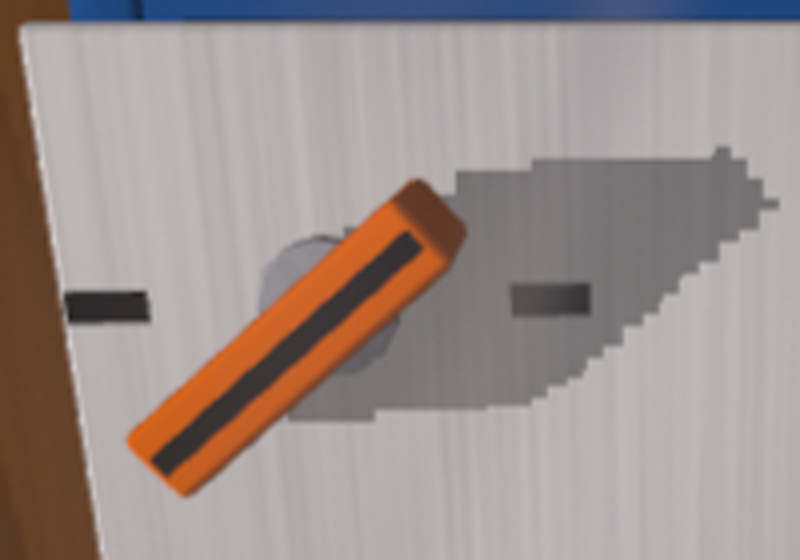

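View pics/zb.png

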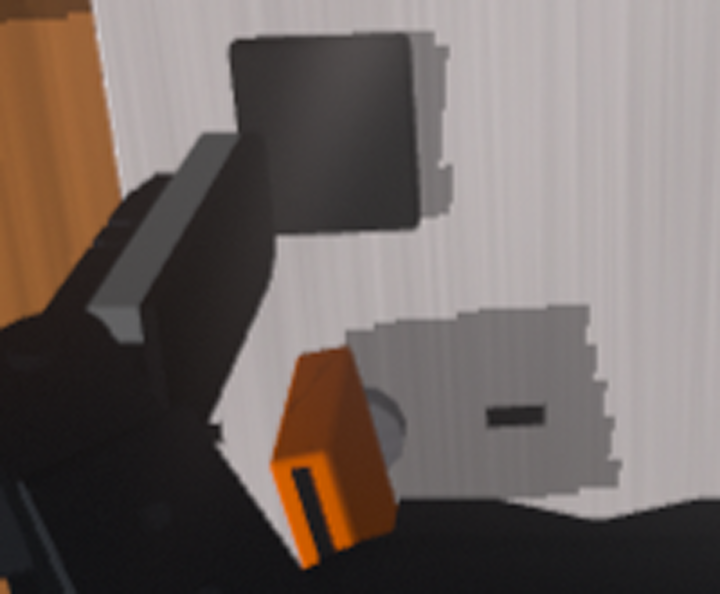

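```bash
cat > h.py <<'E'
import numpy as np, cv2
from scipy.spatial.transform import Rotation as Ro
from scipy.optimize import least_squares
from rig import r, optics
def campose(n,s=None):
    p=optics.camera_params(n)
    if n=="wrist":
        T=np.array(p["T_tool_cam"]); R=Ro.from_euler('xyz',s["tcp_rot"]).as_matrix()
        return p, R@T[:3,:3], R@T[:3,3]+s["eef_pos"]
    return p, Ro.from_euler('xyz',p["rotation"]).as_matrix(), np.array(p["eye"])
def proj(cp,P):
    p,R,e=cp; c=(np.atleast_2d(P)-e)@R
    return np.c_[p["cx"]+p["fx"]*c[:,0]/-c[:,2], p["cy"]-p["fy"]*c[:,1]/-c[:,2]]
def ray(cp,uv):
    p,R,e=cp; u,v=uv
    return R@np.array([(u-p["cx"])/p["fx"],-(v-p["cy"])/p["fy"],-1.]),e
def panel(pose,P,op,zt=126.):
    """P: housing x,y and height above panel top; hinge at x=60 z~120"""
    x,y,yaw=pose; P=np.atleast_2d(P).astype(float)
    q=np.c_[P[:,0]-60,P[:,1],P[:,2]+zt-120]
    q=Ro.from_rotvec([0,op,0]).apply(q)+[60,0,120]
    return Ro.from_rotvec([0,0,yaw]).apply(q)+[x,y,0]
E
cat > fit.py <<'E'
from h import *
s=dict(eef_pos=np.array([624.527,0.011,230.556]),tcp_rot=[-3.14020,0,1.570808])
cp=campose("wrist",s)
P=[[-143,85,0],[-77,85,0],[-62,85,0],[-77,-85,0],[-62,-85,0],[-130,25,6],[-90,25,6],[-90,-25,6]]
uv=np.array([[187.3,161.6],[277.8,160],[297.6,159.9],[285,340.8],[301.4,340],[214.2,236.6],[263.5,234.3],[266.4,288]])
for free in (0,1):
    f=lambda v:np.r_[(proj(cp,panel(v[:3],P,0.075+v[3]*.01,126+v[4]))-uv).ravel(),v[3]*(1 if free else 1e4),v[4]*(.3 if free else 1e4)]
    o=least_squares(f,[640,0,0,0,0]); print(o.x,np.round(o.fun[:-2].reshape(-1,2),1).tolist())
pose=o.x[:3]; op=.075+.01*o.x[3]
def wing(c,uv):
    a=[]
    for q in uv:
        d,e=ray(cp,q)
        g=least_squares(lambda v:panel(pose,[v[0],v[1],42],op)[0]-e-d*v[2],[-110,c,200]).x; a.append(g[:2])
    a=np.array(a); print(a, np.arctan2(*(a[1]-a[0])[::-1]))
wing(85,[(190,202),(253.5,145)])
wing(-85,[(240.3,379.2),(233.9,355.6)])
for n,p in dict(L=[-110,85,30],R=[-110,-85,30],pad=[-110,0,6]).items():
    print(n,panel(pose,p,op),panel(pose,p,0.0))
E
python3 fit.py
```

```text
[ 6.71750342e+02 -4.91407497e+01  4.18756471e-03 -4.15627802e-09
 -1.66537623e-09] [[1.2, -0.6], [-0.3, -0.5], [-0.4, -0.7], [-0.0, -0.6], [-0.3, -0.6], [-1.3, 0.6], [0.4, 1.2], [0.7, 1.2]]
[ 6.71737186e+02 -4.92057174e+01  4.36716494e-03 -1.52907641e-01
  2.87405778e-02] [[1.3, -0.5], [-0.4, -0.4], [-0.4, -0.6], [-0.0, -0.6], [-0.3, -0.7], [-1.2, 0.5], [0.4, 1.2], [0.7, 1.2]]
[[-131.78842905   66.55477027]
 [ -89.12279804  102.39676302]] 0.6986991623247591
[[-111.52825105  -83.04954383]
 [-114.54697905  -59.10461963]] 1.6962043672612488
L [[564.46819325  35.32662883 168.38170332]] [[561.36702684  35.31308544 156.        ]]
R [[ 565.21060893 -134.67175004  168.38170332]] [[ 562.10944252 -134.68529344  156.        ]]
pad [[563.07770167 -49.68025429 144.44644991]] [[561.73823468 -49.686104   132.        ]]
```

```bash
cat >> h.py <<'E'
POSE=[671.74,-49.2,0.0043]
def plan(P,th,op,tilt=None):
    """P: housing coords & height above panel for the TCP; th: tool yaw rel. housing"""
    s=r.sense(); tilt=op if tilt is None else tilt
    R0=Ro.from_euler('xyz',s["tcp_rot"])
    Rg=Ro.from_rotvec([0,0,POSE[2]])*Ro.from_rotvec([0,tilt,0])*Ro.from_rotvec([0,0,th])*Ro.from_rotvec([np.pi,0,0])
    g=panel(POSE,P,op)[0]
    np.set_printoptions(suppress=True,precision=4)
    print("dp",R0.inv().apply(g-s["eef_pos"]).round(1),"ang",(R0.inv()*Rg).as_rotvec().round(4),
      "t",round(s["clock"],2),"tcp",s["eef_pos"].round(1),"F",s["contact_force"].round(1),"op",round(s["opening"],3),"q6",s["qpos"][5].round(2))
E
python3 -c "
from h import *
plan([-110,-85,65],1.697,.0735)"
```

```text
dp [-134.7  -56.8   27.5] ang [ 0.0723  0.0044 -0.1304] t 0.15 tcp [624.6   0.  230.7] F [0.4 0.3 0.3] op 1.002 q6 -0.0
```

```bash
python3 -m creep '[{"dp":[-34,-14,0],"angular":[0.018,0.001,-0.033],"fingers":85},{"dp":[-67,-28,7],"angular":[0.036,0.002,-0.065],"fingers":85},{"dp":[-101,-43,14],"angular":[0.054,0.003,-0.098],"fingers":85},{"dp":[-134.7,-56.8,27.5],"angular":[0.0723,0.0044,-0.13],"fingers":85},{"dp":[-134.7,-56.8,27.5],"angular":[0.0723,0.0044,-0.13],"fingers":85}]'
python3 -m creep '[{"dp":[0,0,0],"angular":[0,0,0],"fingers":70},{"dp":[0,0,0],"angular":[0,0,0],"fingers":60},{"dp":[0,0,0],"angular":[0,0,0],"fingers":60}]' 40
python3 -c "
from h import *
plan([-110,-85,13],1.697,.0735)
s=r.sense();im=optics.grab_frame('wrist')
cp=campose('wrist',s)
for P in ([-110,-85,42],[-110,85,42],[-110,0,6]): print(proj(cp,panel(POSE,P,.0735)))
cv2.imwrite('pics/w1.png',im)"
```

```text
clock: 0.57
eef_pos: [564.9, -139.2, 201.4]
tcp_rot: [-3.064, -0.009, 1.7]
contact_force: [-0.7, -0.9, -0.8]
opening: 0.994
clock: 0.82
eef_pos: [568.8, -134.0, 204.1]
tcp_rot: [-3.071, -0.009, 1.701]
contact_force: [0.2, -0.6, 0.3]
opening: 0.701
dp [-0.6 -1.1 52.9] ang [ 0.0019  0.0001 -0.0001] t 0.82 tcp [ 568.8 -134.   204.1] F [ 0.2 -0.6  0.3] op 0.701 q6 -0.35
[[313.9449 244.009 ]]
[[ 365.4524 -123.9658]]
[[331.7244  92.0345]]
```

View pics/w1.png

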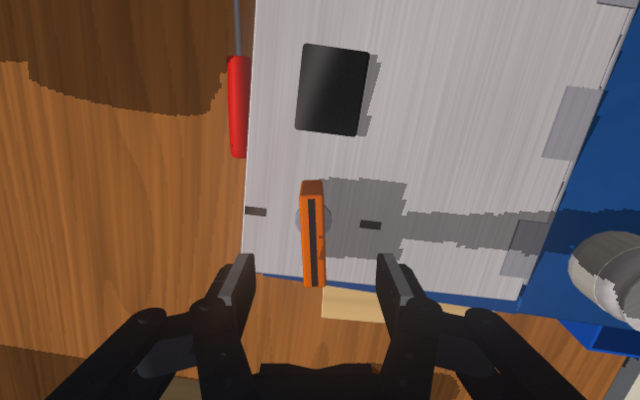

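```bash
python3 -m creep '[{"dp":[-0.6,-1,18],"angular":[0,0,0],"fingers":60},{"dp":[-0.6,-1,36],"angular":[0,0,0],"fingers":60},{"dp":[-0.6,-1,52],"angular":[0.002,0,0],"fingers":60},{"dp":[-0.6,-1,52],"angular":[0.002,0,0],"fingers":60}]' 40
python3 -c "
from h import *
plan([-110,-85,13],1.697,.0735)"
```

```text
clock: 1.2
eef_pos: [562.1, -134.0, 149.5]
tcp_rot: [-3.064, -0.011, 1.702]
contact_force: [-0.6, -0.2, -0.4]
opening: 0.703
dp [-0.9  1.6 -2. ] ang [-0.0046 -0.0012  0.001 ] t 1.2 tcp [ 562.1 -134.   149.5] F [-0.6 -0.2 -0.4] op 0.703 q6 -0.35
```

```bash
python3 -m creep '[{"dp":[-0.5,0,0],"angular":[0,0,0],"fingers":30},{"dp":[-0.5,0,0],"angular":[0,0,0],"fingers":20},{"dp":[-0.5,0,0],"angular":[0,0,0],"fingers":5},{"dp":[-0.5,0,0],"angular":[0,0,0],"fingers":5},{"dp":[-0.5,0,0],"angular":[0,0,0],"fingers":5}]' 40
python3 -c "
from h import *
plan([-110,-85,13],1.697,.0735)"
```

```text
clock: 1.62
eef_pos: [563.9, -135.9, 153.2]
tcp_rot: [-3.069, -0.009, 1.701]
contact_force: [-1.4, 0.8, 6.9]
opening: 0.158
dp [1.2 0.3 1.8] ang [ 0.      0.0004 -0.0004] t 1.62 tcp [ 563.9 -135.9  153.2] F [-1.4  0.8  6.9] op 0.158 q6 -0.35
```

```bash
python3 -m creep '[{"dp":[0.5,0,0],"angular":[0,0,-0.1],"fingers":5},{"dp":[0.5,0,0],"angular":[0,0,-0.2],"fingers":5},{"dp":[0.5,0,0],"angular":[0,0,-0.3],"fingers":5},{"dp":[0.5,0,0],"angular":[0,0,-0.4],"fingers":5},{"dp":[0.5,0,0],"angular":[0,0,-0.5],"fingers":5}]' 40
python3 -c "
from h import *
plan([-110,-85,13],3.1416,.0735)"
```

```text
clock: 2.03
eef_pos: [564.5, -135.6, 153.3]
tcp_rot: [-3.083, -0.042, 2.204]
contact_force: [0.3, 0.7, 4.2]
opening: 0.159
dp [1.  0.3 1.9] ang [ 0.0002  0.0017 -0.9405] t 2.03 tcp [ 564.5 -135.6  153.3] F [0.3 0.7 4.2] op 0.159 q6 -0.85
```

```bash
python3 -m creep '[{"dp":[0.5,0,0],"angular":[0,0,-0.1],"fingers":5},{"dp":[0.5,0,0],"angular":[0,0,-0.2],"fingers":5},{"dp":[0.5,0,0],"angular":[0,0,-0.3],"fingers":5},{"dp":[0.5,0,0],"angular":[0,0,-0.4],"fingers":5},{"dp":[0.5,0,0],"angular":[0,0,-0.5],"fingers":5}]' 40
python3 -m creep '[{"dp":[0,0,0],"angular":[0,0,-0.1],"fingers":5},{"dp":[0,0,0],"angular":[0,0,-0.2],"fingers":5},{"dp":[0,0,0],"angular":[0,0,-0.3],"fingers":5},{"dp":[0,0,0],"angular":[0,0,-0.4],"fingers":5},{"dp":[0,0,0],"angular":[0,0,-0.43],"fingers":5}]' 40
python3 -m creep '[{"dp":[0,0,0],"angular":[0,0,-0.01],"fingers":5},{"dp":[0,0,0],"angular":[0,0,-0.01],"fingers":5}]' 40
python3 -c "
from h import *
plan([-110,-85,13],3.1416,.0735)
im=optics.grab_frame('wrist')
cv2.imwrite('pics/w2.png',im)"
```

```text
clock: 2.45
eef_pos: [564.9, -135.1, 153.3]
tcp_rot: [-3.111, -0.064, 2.704]
contact_force: [2.7, 0.9, 2.6]
opening: 0.155
clock: 2.87
eef_pos: [564.9, -134.6, 153.3]
tcp_rot: [-3.141, -0.071, 3.136]
contact_force: [1.7, 3.3, 2.1]
opening: 0.16
clock: 3.03
eef_pos: [565.0, -134.6, 153.3]
tcp_rot: [-3.141, -0.071, 3.14]
contact_force: [3.5, 4.4, 4.2]
opening: 0.156
dp [ 0.9 -0.   1.9] ang [ 0.0002  0.003  -0.0057] t 3.03 tcp [ 565.  -134.6  153.3] F [3.5 4.4 4.2] op 0.156 q6 -1.79
```

View pics/w2.png

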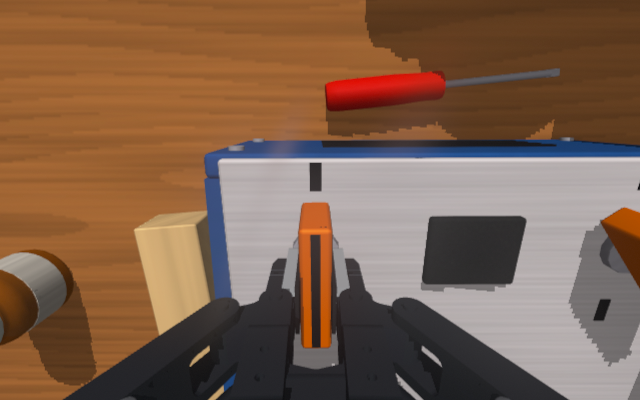

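```bash
python3 -m creep '[{"dp":[0,0,0],"angular":[0,0,0],"fingers":30},{"dp":[0,0,0],"angular":[0,0,0],"fingers":45},{"dp":[0,0,0],"angular":[0,0,0],"fingers":60},{"dp":[0,0,0],"angular":[0,0,0],"fingers":60},{"dp":[0,0,-10],"angular":[0,0,0],"fingers":60}]' 40
python3 -m creep '[{"dp":[0,0,-25],"angular":[0,0,0],"fingers":60},{"dp":[0,0,-50],"angular":[0,0,0],"fingers":60},{"dp":[0,0,-70],"angular":[0,0,0],"fingers":60},{"dp":[0,0,-70],"angular":[0,0,0],"fingers":60}]' 40
python3 -c "
from h import *
im=optics.grab_frame('wrist')
cv2.imwrite('pics/w3.png',im)
plan([-110,85,65],3.1416+.699,.0735)
"
```

```text
clock: 3.5
eef_pos: [562.5, -134.9, 160.5]
tcp_rot: [3.142, -0.078, 3.141]
contact_force: [-1.2, 1.1, -0.7]
opening: 0.701
clock: 3.83
eef_pos: [571.7, -135.6, 236.8]
tcp_rot: [-3.139, -0.068, 3.141]
contact_force: [-0.1, -1.2, 0.1]
opening: 0.702
dp [  1.6 170.8  31.3] ang [-0.0026  0.0031 -0.7043] t 3.88 tcp [ 570.7 -135.4  234.7] F [-0.3 -0.2  0.1] op 0.705 q6 -1.79
```

View pics/w3.png

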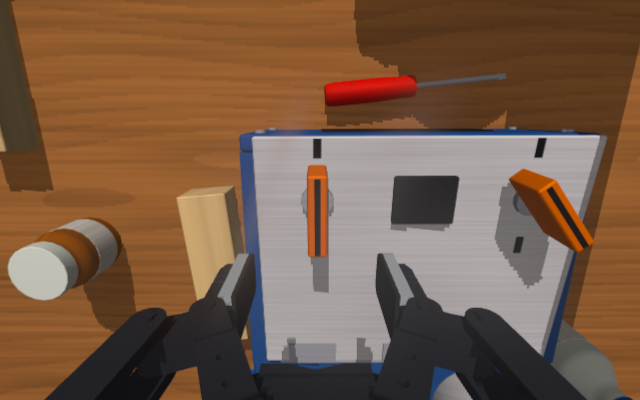

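```bash
python3 -m creep '[{"dp":[0.3,34,3],"angular":[0,0,-0.12],"fingers":60},{"dp":[0.6,68,5],"angular":[0,0,-0.24],"fingers":60},{"dp":[1,102,8],"angular":[0,0,-0.36],"fingers":60},{"dp":[1.3,136,10],"angular":[0,0,-0.48],"fingers":60},{"dp":[1.6,170.8,12],"angular":[0,0,-0.6],"fingers":60}]' 40
python3 -m creep '[{"dp":[0,0,10],"angular":[0,0,-0.1],"fingers":60},{"dp":[0,0,18],"angular":[0,0,-0.104],"fingers":60},{"dp":[0,0,18],"angular":[0,0,-0.104],"fingers":60},{"dp":[0,0,18],"angular":[0,0,-0.104],"fingers":60}]' 40
python3 -c "
from h import *
s=r.sense();im=optics.grab_frame('wrist')
cp=campose('wrist',s)
print(proj(cp,panel(POSE,[[-110,85,42],[-110,0,6]],.0735)))
cv2.imwrite('pics/w4.png',im)
plan([-110,85,14],3.1416+.699,.0735)
"
```

```text
clock: 4.3
eef_pos: [565.8, 37.0, 219.0]
tcp_rot: [3.099, -0.063, -2.536]
contact_force: [1.1, -0.2, 0.1]
opening: 0.703
clock: 4.63
eef_pos: [564.7, 35.0, 201.0]
tcp_rot: [3.093, -0.059, -2.441]
contact_force: [-0.9, -0.8, 0.1]
opening: 0.701
[[312.63865985 249.16311945]
 [209.09835336 144.9562251 ]]
dp [-1.7 -0.7 49.1] ang [ 0.0008 -0.0017 -0.0039] t 4.68 tcp [565.3  34.8 201.6] F [0.5 0.4 0.5] op 0.699 q6 -2.22
```

View pics/w4.png

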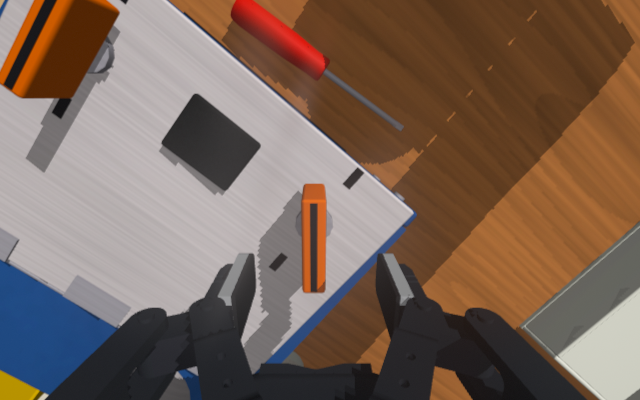

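```bash
python3 -m creep '[{"dp":[-1.5,-0.5,18],"angular":[0,0,0],"fingers":60},{"dp":[-1.5,-0.5,34],"angular":[0,0,0],"fingers":60},{"dp":[-1.5,-0.5,48],"angular":[0,0,0],"fingers":60},{"dp":[-1.5,-0.5,48],"angular":[0,0,0],"fingers":60}]' 40
python3 -m creep '[{"dp":[0,0,0],"angular":[0,0,0],"fingers":30},{"dp":[0,0,0],"angular":[0,0,0],"fingers":20},{"dp":[0,0,0],"angular":[0,0,0],"fingers":5},{"dp":[0,0,0],"angular":[0,0,0],"fingers":5},{"dp":[0,0,0],"angular":[0,0,0],"fingers":5}]' 40
python3 -c "
from h import *
plan([-110,85,14],3.1416,.0735)
"
```

```text
clock: 5.02
eef_pos: [561.8, 35.2, 151.8]
tcp_rot: [3.092, -0.06, -2.44]
contact_force: [-0.1, 0.6, -0.4]
opening: 0.7
clock: 5.43
eef_pos: [564.2, 36.1, 155.1]
tcp_rot: [3.095, -0.056, -2.437]
contact_force: [0.3, -1.2, 5.6]
opening: 0.154
dp [ 1.1 -0.2  2.7] ang [-0.0008  0.0009  0.6986] t 5.43 tcp [564.2  36.1 155.1] F [ 0.3 -1.2  5.6] op 0.154 q6 -2.22
```

```bash
python3 -m creep '[{"dp":[0,0,0],"angular":[0,0,0.1],"fingers":5},{"dp":[0,0,0],"angular":[0,0,0.2],"fingers":5},{"dp":[0,0,0],"angular":[0,0,0.3],"fingers":5},{"dp":[0,0,0],"angular":[0,0,0.4],"fingers":5},{"dp":[0,0,0],"angular":[0,0,0.5],"fingers":5}]' 40
python3 -m creep '[{"dp":[0,0,0],"angular":[0,0,0.1],"fingers":5},{"dp":[0,0,0],"angular":[0,0,0.2],"fingers":5},{"dp":[0,0,0],"angular":[0,0,0.2],"fingers":5},{"dp":[0,0,0],"angular":[0,0,0.2],"fingers":5}]' 40
python3 -c "
from h import *
plan([-110,85,13],3.1416,.0735)
im=optics.grab_frame('wrist')
cv2.imwrite('pics/w5.png',im)"
```

```text
clock: 5.85
eef_pos: [564.4, 35.7, 155.0]
tcp_rot: [3.129, -0.071, -2.942]
contact_force: [1.8, -4.4, 5.4]
opening: 0.155
clock: 6.18
eef_pos: [564.4, 35.5, 155.0]
tcp_rot: [-3.14, -0.072, -3.139]
contact_force: [0.3, -4.9, 4.9]
opening: 0.155
dp [ 0.9 -0.2  3.7] ang [-0.0016  0.0016 -0.0016] t 6.18 tcp [564.4  35.5 155. ] F [ 0.3 -4.9  4.9] op 0.155 q6 -1.52
```

View pics/w5.png

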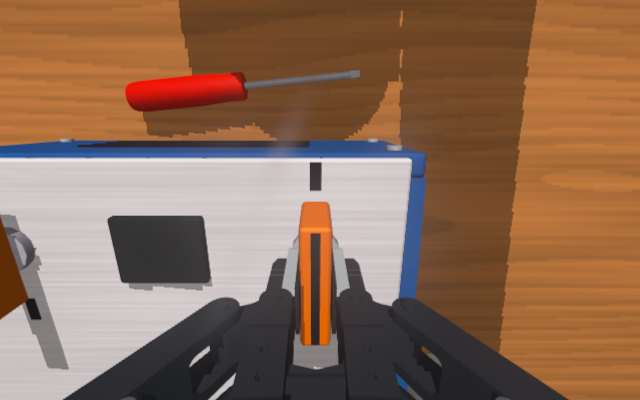

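```bash
python3 -m creep '[{"dp":[0,0,0],"angular":[0,0,0],"fingers":30},{"dp":[0,0,0],"angular":[0,0,0],"fingers":45},{"dp":[0,0,0],"angular":[0,0,0],"fingers":60},{"dp":[0,0,0],"angular":[0,0,0],"fingers":60},{"dp":[0,0,-10],"angular":[0,0,0],"fingers":60}]' 40
python3 -m creep '[{"dp":[0,0,-25],"angular":[0,0,0],"fingers":60},{"dp":[0,0,-50],"angular":[0,0,0],"fingers":60},{"dp":[0,0,-70],"angular":[0,0,0],"fingers":60},{"dp":[0,0,-70],"angular":[0,0,0],"fingers":60}]' 40
python3 -c "
from h import *
im=optics.grab_frame('wrist')
cv2.imwrite('pics/w6.png',im)
plan([-110,0,50],3.1416,.0735,0)
"
```

```text
clock: 6.65
eef_pos: [562.7, 36.4, 162.5]
tcp_rot: [-3.141, -0.078, -3.138]
contact_force: [0.1, 0.1, -0.1]
opening: 0.704
clock: 6.98
eef_pos: [571.9, 36.6, 238.7]
tcp_rot: [3.141, -0.067, -3.138]
contact_force: [0.7, 0.2, 0.4]
opening: 0.699
dp [  1.5 -86.2  48.4] ang [ 0.     -0.0697 -0.0009] t 7.03 tcp [570.9  36.6 236.5] F [-0.2 -0.3  0. ] op 0.704 q6 -1.52
```

View pics/w6.png

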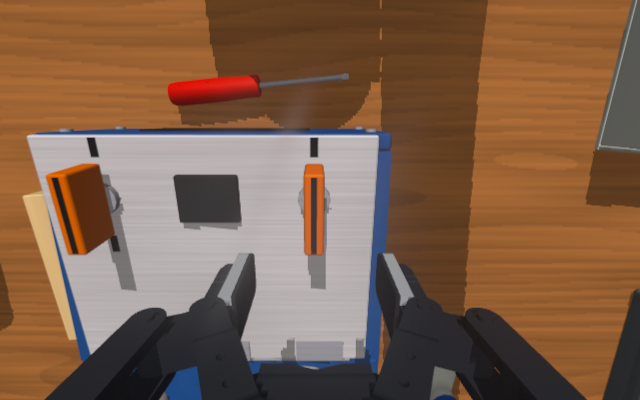

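```bash
python3 -m creep '[{"dp":[0,-25,0],"angular":[0,-0.02,0],"fingers":0},{"dp":[0.5,-55,5],"angular":[0,-0.04,0],"fingers":0},{"dp":[1,-86,15],"angular":[0,-0.07,0],"fingers":0},{"dp":[1,-86.2,35],"angular":[0,-0.07,0],"fingers":0},{"dp":[1,-86.2,48],"angular":[0,-0.07,0],"fingers":0}]' 40
python3 -m creep '[{"dp":[0,0,0],"angular":[0,0,0],"fingers":0},{"dp":[0,0,0],"angular":[0,0,0],"fingers":0},{"dp":[0,0,0],"angular":[0,0,0],"fingers":0}]' 40
python3 -c "
from h import *
s=r.sense();im=optics.grab_frame('wrist')
cp=campose('wrist',s)
print(proj(cp,panel(POSE,[[-110,0,6]],.0735)))
cv2.imwrite('pics/w7.png',im)
plan([-110,0,6],3.1416,.0735,0)
plan([-110,0,6],3.1416,0,0)
"
```

```text
clock: 7.45
eef_pos: [563.6, -51.3, 184.3]
tcp_rot: [-3.141, -0.006, -3.141]
contact_force: [0.1, -0.1, -0.2]
opening: 0.006
clock: 7.7
eef_pos: [565.3, -49.6, 186.3]
tcp_rot: [-3.141, -0.004, -3.138]
contact_force: [-0.7, 0.3, -0.2]
opening: -0.004
[[314.96581354 228.17330866]]
dp [ 2.4 -0.1 42.2] ang [-0.0004 -0.0035 -0.0005] t 7.75 tcp [565.6 -49.5 186.6] F [0.4 0.6 0. ] op 0.0 q6 -1.66
dp [ 3.7 -0.1 54.7] ang [-0.0004 -0.0035 -0.0005] t 7.75 tcp [565.6 -49.5 186.6] F [0.4 0.6 0. ] op 0.0 q6 -1.66
```

View pics/w7.png

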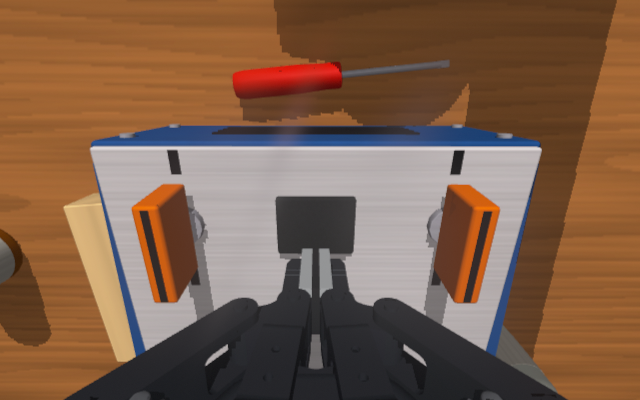

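```bash
python3 -m creep '[{"dp":[1.5,0,14],"angular":[0,-0.003,0],"fingers":0},{"dp":[3,0,26],"angular":[0,-0.003,0],"fingers":0},{"dp":[3,0,36],"angular":[0,-0.003,0],"fingers":0},{"dp":[3,0,36],"angular":[0,-0.003,0],"fingers":0},{"dp":[3,0,36],"angular":[0,-0.003,0],"fingers":0}]' 40
python3 -m creep '[{"dp":[0,0,3],"angular":[0,0,0],"fingers":0},{"dp":[0,0,6],"angular":[0,0,0],"fingers":0},{"dp":[0,0,9],"angular":[0,0,0],"fingers":0},{"dp":[0,0,9],"angular":[0,0,0],"fingers":0}]' 40
python3 -c "
from h import *
plan([-110,0,6],3.1416,0,0)"
```

```text
clock: 8.17
eef_pos: [562.0, -49.6, 150.0]
tcp_rot: [-3.141, -0.002, -3.138]
contact_force: [0.6, -0.2, -0.1]
opening: -0.002
clock: 8.5
eef_pos: [562.3, -49.9, 141.3]
tcp_rot: [-3.141, -0.0, -3.138]
contact_force: [-1.4, 0.5, 6.1]
opening: 0.001
dp [0.6 0.2 9.3] ang [-0.0004 -0.0004 -0.001 ] t 8.5 tcp [562.3 -49.9 141.3] F [-1.4  0.5  6.1] op 0.001 q6 -1.66
```

```bash
python3 -m creep '[{"dp":[0,0,2],"angular":[0,0,0],"fingers":0},{"dp":[0,0,4],"angular":[0,0,0],"fingers":0},{"dp":[0.3,0,6],"angular":[0,0,0],"fingers":0},{"dp":[0.3,0,6],"angular":[0,0,0],"fingers":0},{"dp":[0.3,0,6],"angular":[0,0,0],"fingers":0}]' 40
python3 -m creep '[{"dp":[0,0,1],"angular":[0,0,0],"fingers":0},{"dp":[0,0,2],"angular":[0,0,0],"fingers":0},{"dp":[0,0,2],"angular":[0,0,0],"fingers":0},{"dp":[0,0,2],"angular":[0,0,0],"fingers":0}]' 40
python3 -c "
from h import *
plan([-110,0,6],3.1416,0,0)"
```

```text
clock: 8.92
eef_pos: [561.7, -49.8, 135.6]
tcp_rot: [-3.141, -0.001, -3.138]
contact_force: [-2.9, -0.0, 7.6]
opening: -0.001
clock: 9.25
eef_pos: [561.6, -49.9, 133.6]
tcp_rot: [-3.141, -0.001, -3.138]
contact_force: [-2.6, 0.3, 7.9]
opening: 0.002
dp [-0.2  0.2  1.6] ang [-0.0003 -0.0013 -0.001 ] t 9.25 tcp [561.6 -49.9 133.6] F [-2.6  0.3  7.9] op 0.002 q6 -1.66
```

```bash
python3 -m creep '[{"dp":[0,0,1],"angular":[0,0,0],"fingers":0},{"dp":[0,0,1.5],"angular":[0,0,0],"fingers":0},{"dp":[0,0,1.5],"angular":[0,0,0],"fingers":0},{"dp":[0,0,1.5],"angular":[0,0,0],"fingers":0}]' 40
python3 -m creep '[{"dp":[0,0,1],"angular":[0,0,0],"fingers":0},{"dp":[0,0,1],"angular":[0,0,0],"fingers":0},{"dp":[0,0,1],"angular":[0,0,0],"fingers":0}]' 40
```

```text
clock: 9.58
eef_pos: [561.5, -49.8, 132.1]
tcp_rot: [-3.141, -0.001, -3.138]
contact_force: [-3.4, 0.2, 7.8]
opening: 0.001
clock: 9.83
eef_pos: [561.4, -49.9, 131.2]
tcp_rot: [-3.141, -0.002, -3.138]
contact_force: [-4.2, 0.2, 8.6]
opening: 0.002
```

```bash
python3 -m creep '[{"dp":[-0.5,0,0.7],"angular":[0,0,0],"fingers":0},{"dp":[-0.5,0,0.7],"angular":[0,0,0],"fingers":0},{"dp":[-0.5,0,0.7],"angular":[0,0,0],"fingers":0}]' 40
python3 -m creep '[{"dp":[0,0,0.7],"angular":[0,0,0],"fingers":0},{"dp":[0,0,0.7],"angular":[0,0,0],"fingers":0},{"dp":[0,0,0.7],"angular":[0,0,0],"fingers":0}]' 40
```

```text
clock: 10.08
eef_pos: [561.5, -49.8, 130.7]
tcp_rot: [-3.141, -0.002, -3.138]
contact_force: [-5.7, 0.8, 11.3]
opening: -0.001
clock: 10.33
eef_pos: [561.5, -49.9, 130.3]
tcp_rot: [-3.141, -0.002, -3.138]
contact_force: [-8.8, 1.2, 15.1]
opening: 0.001
```

```bash
python3 -m creep '[{"dp":[1,0,0.5],"angular":[0,0,0],"fingers":0},{"dp":[1,0,0.5],"angular":[0,0,0],"fingers":0},{"dp":[1,0,0.5],"angular":[0,0,0],"fingers":0}]' 40
python3 - <<'E'
from h import *
s=r.sense()
for n in ("wrist","side","scene"):
    im=optics.grab_frame(n); cv2.imwrite(f"pics/{n}8.png",im)
    if n=="side": cv2.imwrite("pics/side8z.png",cv2.resize(im[160:280,270:450],None,fx=4.4,fy=4.4,interpolation=cv2.INTER_CUBIC))
E
```

```text
clock: 10.58
eef_pos: [561.4, -49.9, 130.3]
tcp_rot: [-3.141, -0.0, -3.138]
contact_force: [-4.4, 0.4, 16.7]
opening: -0.004
```

View pics/wrist8.png

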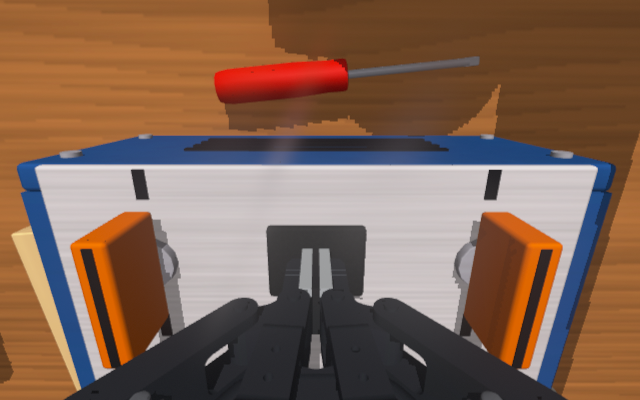

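View pics/side8z.png

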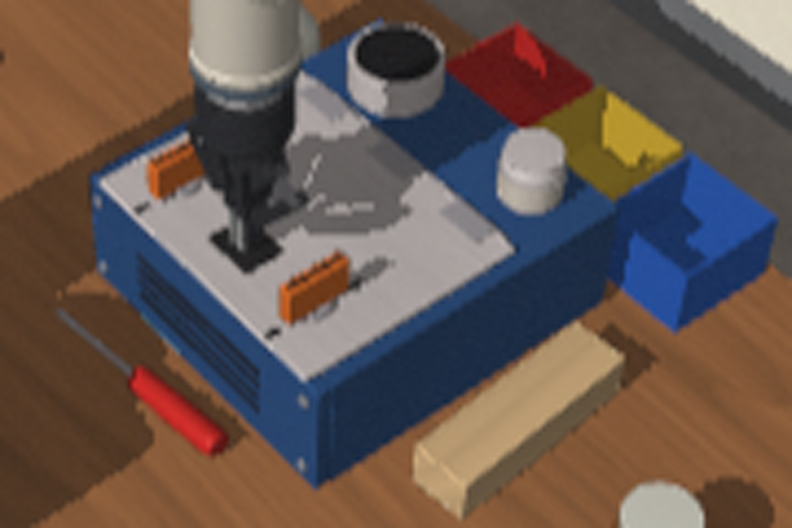

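View pics/scene8.png

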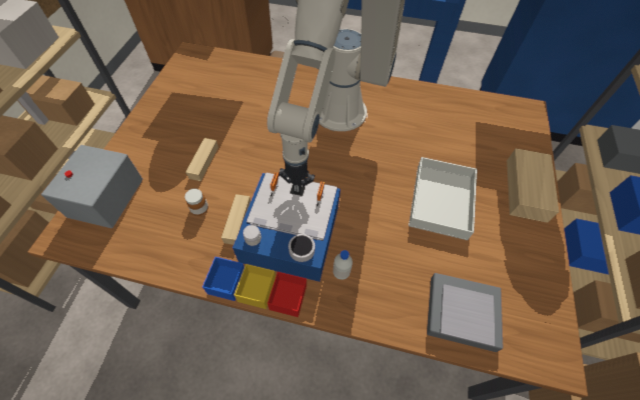

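```bash
python3 -m creep '[{"dp":[0.3,0,0.2],"angular":[0,0,0],"fingers":0},{"dp":[0.3,0,0.2],"angular":[0,0,0],"fingers":0},{"dp":[0.3,0,0.2],"angular":[0,0,0],"fingers":0},{"dp":[0.3,0,0.2],"angular":[0,0,0],"fingers":0},{"dp":[0.3,0,0.2],"angular":[0,0,0],"fingers":0}]' 40
python3 -c "
from rig import r
print(r.sign_off())"
```

```text
clock: 11.15
eef_pos: [561.4, -49.9, 130.2]
tcp_rot: [-3.141, 0.0, -3.138]
contact_force: [-4.7, 0.2, 15.7]
opening: 0.0
the job is handed in; nothing more can be done
None
```

I turned both fasteners into line with their marks, right then left, and let go of each. I then pressed the panel shut on its rubber pad and handed the job in at 11.2 s, still holding it there.

**Fasteners:** after each release the wrist picture showed the slot in line with its marks, and both still looked in line with the panel pressed shut.

**Panel:** at the end the tool was at z = 130.2 mm with about 16 N of push. The pad top should sit at 132 mm when the panel is shut. The pad's give accounts for the 2 mm difference, so I take the panel to be flush. The force stayed near 8 N through the spring travel, then rose steeply at the end, which fits the panel resting on the frame, and the side picture also shows no gap.

**Small disagreements:** about 5 N of sideways force along x remained on the tool. While each fastener was gripped, I read 2 to 7 N upward.

**Bench:** the rest of the bench looks unmoved in the last pictures.

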